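# Eject the walnut drive and hold the sprung tray out at the mark

### The arm

A 6-joint arm with a two-finger parallel gripper is mounted at the origin on the work surface. World frame = base frame: x ahead of the robot, y to its left, z up, the work surface at z = 0. Lengths are in m, angles in rad, forces in N, time in s.
With the tool pointing down it reaches from about 0.225 to 0.875 m from the base axis. Payload 3.4 kg.
Tool frame: the origin (TCP) lies between the finger pads; the fingertips stand 19 mm ahead of it and the grasp point (between the pads) is the TCP; z points along the fingers, y is the line along which they close (so a half turn about z gives the same grasp; the last joint's range is limited). The gripper opens to 85 mm and grips with 20 to 120 N. Pads are 22 mm wide; open, the fingers measure 114 mm over their backs; the gripper's body (76 mm by 85 mm) begins 54 mm behind the grasp point. The pads swing forward as they close: fully open they stand 13 mm farther back than shut.
Start: joints at [1.184, 0.276, 1.505, -0, 1.361, -0.121], TCP at [0.151, 0.555, 0.25] pointing down, gripper open.
Joint ranges: [-2.89, 2.89], [-0.75, 2.08], [0.22, 2.7], [-1.18, 4.32], [0.11, 2.71], [-2.7, 2.7]. Speed limits (rad/s): [2.57, 2.57, 3.14, 3.14, 3.14, 3.14].

### API

Orientations are given as a unit quaternion [x, y, z, w].
In Python, from rig import manip gives the robot as it stands. Calls block until the motion is done:
- manip.move_ptp(position, orientation): joint-space move of the TCP to a pose.
- manip.move_l(position, rotation=None, v=0.15, force_limit=None): straight line of the TCP; rotation=None keeps the orientation; v is the mean speed in m/s. With force_limit (N) it stops when the force on the tool has changed by that much, and returns True; else False.
- manip.set_joints(angles): joint-space move.
- manip.set_gripper(opening): opening from 0.0 (shut) to 1.0 (fully open); the grip force is fixed at half the most; returns when the fingers have stopped.
- manip.dwell(seconds).
- manip.ik(position, orientation): joint angles nearest the present ones, or None.
- manip.state(): the state.
- manip.grab_frame(name): name is "scene" or "side" or "wrist"; returns a dict with "frame" (420x560x3 uint8, red, green, blue), "intrinsics" (3x3 intrinsics, pixels), "dist_coeffs" ([k1, k2, p1, p2, k3] as OpenCV has them; the pictures are not rectified), "T" (4x4, takes a point from camera to world coordinates). Camera axes: x right, y down, z forward; pixel columns grow to the right and rows downward; lengths in m; the calibration is good to about 2 mm. A picture is of the moment at which its call begins. There is no depth.
A pose or a line that the arm cannot do raises manip.MotionError and nothing moves.
- manip.sign_off(): hands the job in; it is judged then, once.
The state is a dict: "clock": time; "q": joint angles; "qvel": joint speeds; "joint_torque": joint torques, N m; "tool_pos": TCP position; "ee_rot": TCP orientation; "contact_force": force on the tool from outside, world axes, zero at the start; "ft_torque": the same for the moment, N m; "width": opening from 0.0 (shut) to 1.0 (fully open); "gripper_force": force on a finger pad.
Only numpy, scipy, OpenCV 4.12 (cv2) and the standard library are available. Lean on these libraries where they do the work, as an engineer would, in place of code of your own. Each camera call takes 0.05 s, during which the arm holds its last target. There are 200 camera calls.

### The job

Press in the red ejector tab beside the walnut thumb drive so that the drive drops off its bay into the shut tray, without touching the drive and leaving the gold stick lying as it is in its bay. Then let go of the tab, pull the tray out by its green handle until its white pointer is level with the orange marker, and finish while still holding it there against its spring, so that I can take the drive. Leave the orange marker and the other things on the drawer floor where they are.

Things in the scene. Friction and masses are not known exactly. Their poses are not given: they have to be found in the camera images.
- keeper: the drive keeper: grey housing fixed to the floor, 100 (x) x 136 (y) mm. Origin under its middle at z = 0; front looks along its own -x. A deck (bay) 34 mm high lies 27 to 68 mm to each side (own +y left, -y right) of the sprung tray, with 44 mm high cheeks 34 to 38 mm either way in x. Back wall 46 mm high. A black rail 14 mm high runs forward at own y = -80 mm to x = -132 mm
- walnut_mid (a point): centre of the walnut-cased thumb drive, 60 x 20 x 12 mm with its steel plug (22 g), lying flat along the keeper's x in either the left or the right bay (which one varies), its centre about 40 mm from the keeper's middle. Pushed about 20 mm or more towards the middle it drops off the deck's inner edge into the tray
- gold_mid (a point): centre of the gold-finished stick, 56 x 18 x 8 mm (26 g), lying in the same way in the other bay
- tab_left (a point): middle of the outer face of the left red ejector tab (34 mm wide along the keeper's x, 6 mm thick, from 36 to 66 mm above the floor); at rest 80 mm to the keeper's own +y, pressed towards the keeper's own -y. Free from outside and from above
- tab_right (a point): the same for the right ejector tab, at rest 80 mm to the keeper's own -y, pressed towards the keeper's own +y
- ejector_left (a joint): how far the left ejector is pressed in, m: 0 at rest, 0.030 at its stop; a spring pushes it back (1.2 N at rest, 3 N at the stop). Its steel bar pushes whatever lies in the bay; at rest it stands about 1.5 mm from the drive; press it in nearly to the stop
- ejector_right (a joint): the same for the right ejector
- tray_floor (a point): centre of the tray's inner floor, 10 mm above the drawer floor when the tray stands anywhere; axes as the keeper's. Inside the tray is 76 mm (x) by 44 mm (y), walls 20 mm high
- handle (a point): centre of the tray's green handle, an upright block 22 mm (x) by 14 mm (y), from 10 to 62 mm above the floor; it stands 19 mm clear of the tray's wooden front panel (112 mm wide, 33 mm high), joined to it by a stem 12 mm wide between 12 and 24 mm high. Best pinched from above across its 14 mm (keeper's y)
- tray (a joint): how far the tray is pulled out along the keeper's own -x, m: 0 shut, 0.085 at its stop. A spring pulls it shut: 2 N when shut, 5 N at 0.060
- pointer (a point): tip of the white pointer at the right end of the tray's front panel, moves with the tray, 28 mm above the floor
- mark (a point): middle of the orange marker (8 mm along x, 14 mm wide, up to 32 mm high) that sits on the rail just to the right of the pointer's path; the pointer is level with it when both have the same x in the keeper's frame. It sits 30 to 62 mm ahead of the shut tray's pointer and slides if bumped: leave it alone
- canister_mid (a point): centre of the clear screw-top canister with a black knurled lid, 82 mm across, 109 mm high; a bystander
- hub_mid (a point): centre of the blue USB hub, 40 x 105 x 16 mm; a bystander
- keydrive_mid (a point): centre of the chrome keyring drive, 40 x 14 x 6 mm with a split ring reaching 46 mm from its centre; a bystander
- charger_mid (a point): centre of the white charger block, 55 x 55 x 28 mm; a bystander
- eraser_mid (a point): middle of the eraser in its paper sleeve, 58 x 21 x 13 mm; a bystander
- walnut: the walnut drive itself, origin at the centre of its underside

How it is judged:
On the way:
1. the walnut drive lies down in the shut tray (x of walnut_mid in the frame of tray_floor between -0.04 and 0.04 m and y of walnut_mid in the frame of tray_floor between -0.024 and 0.024 m and z of walnut_mid in the frame of tray_floor below 0.02 m and value of joint tray below 0.008 m), for 0.2 s.
At the end, for the whole second after the job is handed in: The fingers hold the tray (contact over 1 N) still, its pointer within 5 mm of the middle of the orange marker along the pull; the walnut drive lies in the tray, both ejectors are back within 5 mm of rest, the gold stick is within 8 mm and the marker within 5 mm of where they started (x of walnut_mid in the frame of tray_floor between -0.04 and 0.04 m and y of walnut_mid in the frame of tray_floor between -0.024 and 0.024 m and z of walnut_mid in the frame of tray_floor below 0.02 m and x of pointer in the frame of mark between -0.005 and 0.005 m and velocity of joint tray between -0.01 and 0.01 m/s and contact force between the fingers and tray above 1 N and value of joint each of ejector_left, ejector_right below 0.005 m and distance of gold_mid from where it was at the start of the episode below 0.008 m and distance of mark from where it was at the start of the episode below 0.005 m); the arm keeps its last pose, push and grip.
It fails at once if the robot touches the walnut drive (contact force between the arm and walnut above 0.3 N).
It fails at once if the fingers touch the walnut drive (contact force between the fingers and walnut above 0.3 N).
It fails at once if the gold stick is pushed from its place in its bay (distance of gold_mid from where it was at the start of the episode above 0.008 m).
It fails at once if the orange marker is moved (distance of mark from where it was at the start of the episode above 0.006 m).
It fails at once if another thing on the drawer floor is moved by more than 15 mm (distance of any of canister_mid, hub_mid, keydrive_mid, charger_mid, eraser_mid from where it was at the start of the episode above 0.015 m).
It also fails if it takes over 51 s, if anything falls off the work surface, if the arm or the gripper's body presses on something with over 40 N, if the wrist force passes 120 N, or if a joint passes its speed limit or range.

## Working session

There is one attempt and no reset: what is moved stays moved. The work goes in short steps, each a Python script; the robot and the scene stay as the last script left them, time stands still between calls to the robot, and variables do not carry over. Pictures are saved under pics/ and viewed, at most 10 in all, crops included, and the job is handed in when it is done.

```bash
mkdir -p pics; ls
python3 - <<'E'
from rig import manip
import cv2,numpy as np
for n in("scene","side"):
    f=manip.grab_frame(n); cv2.imwrite(f"pics/{n}0.png",cv2.resize(f["frame"][:,:,::-1],(800,600),interpolation=cv2.INTER_CUBIC))
    np.savez(f"{n}0.npz",**f); print(f["T"].round(3).tolist(),f["intrinsics"].tolist(),f["dist_coeffs"])
print(manip.state())
E
```

```text
pics
[[-0.298, 0.779, -0.552, 1.166], [0.954, 0.249, -0.164, 0.174], [0.01, -0.576, -0.817, 0.964], [0.0, 0.0, 0.0, 1.0]] [[418.99864834042745, 0.0, 281.0071797975014], [0.0, 418.99864834042745, 208.8790866755656], [0.0, 0.0, 1.0]] [0.01679343 0.         0.         0.         0.        ]
[[-0.971, -0.184, 0.152, 0.397], [-0.239, 0.734, -0.635, 0.7], [0.005, -0.653, -0.757, 0.902], [0.0, 0.0, 0.0, 1.0]] [[385.4448728439516, 0.0, 290.7114040475693], [0.0, 385.4448728439516, 209.20767269097024], [0.0, 0.0, 1.0]] [-0.08434316  0.          0.          0.          0.        ]
{'clock': 0.1, 'q': array([ 1.18400612e+00,  2.76548496e-01,  1.50605797e+00,  1.05853782e-05,
        1.36069624e+00, -1.21003718e-01]), 'qvel': array([-0.00043041, -0.00096342, -0.00115849,  0.00162602, -0.00152094,
       -0.000613  ]), 'joint_torque': array([ 1.77861868e-03, -4.17698014e+01, -2.46404064e+01, -1.06880699e-05,
        5.82082270e-03, -1.20358993e-05]), 'tool_pos': array([0.15086292, 0.55437866, 0.24949614]), 'ee_rot': array([ 1.32503475e-01,  9.91182172e-01, -8.26314448e-04, -2.19772988e-04]), 'contact_force': array([ 0.46213954, -0.66401573,  0.97561708]), 'ft_torque': array([ 0.01963383,  0.00921358, -0.05972217]), 'gripper_force': 0.0, 'width': 0.9969417869291648}
```

View pics/scene0.png

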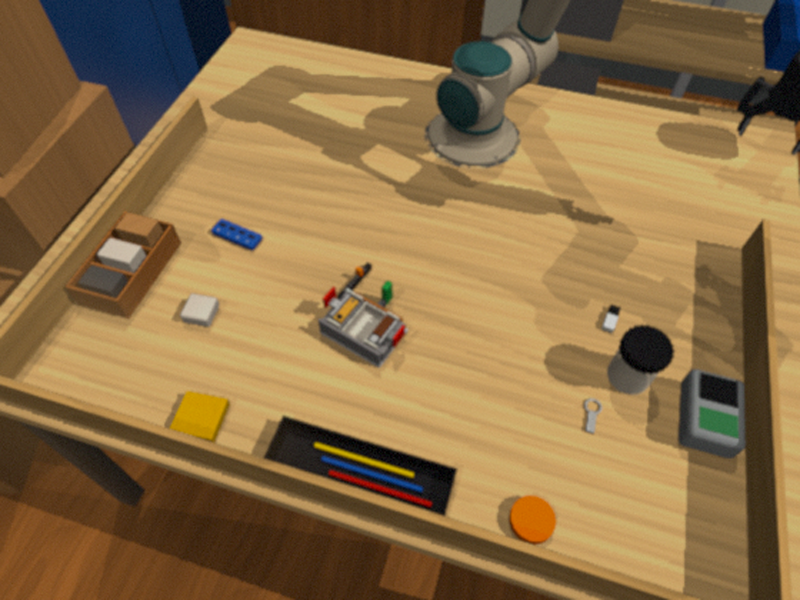

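View pics/side0.png

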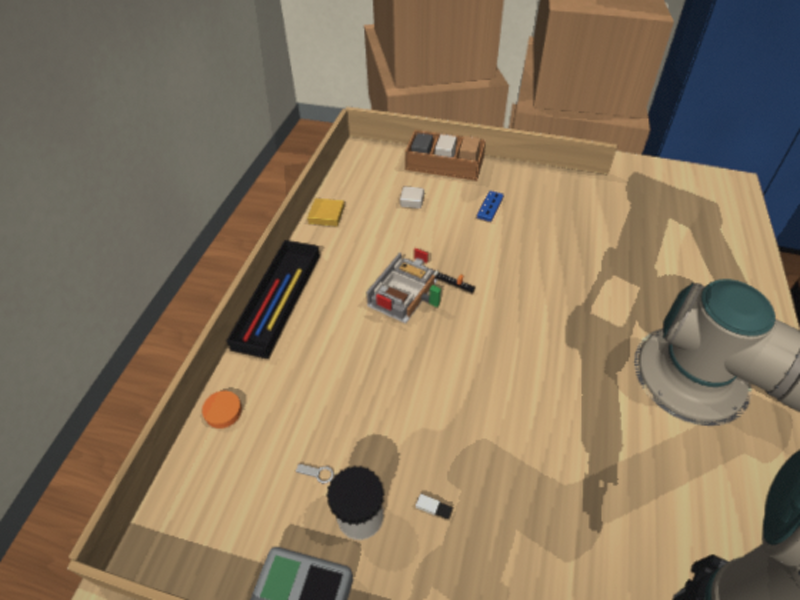

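The scene picture shows the keeper at about (362,325), with its front (green handle at (387,292)) facing the robot. The walnut drive (383,328) lies on the +y side, which is the left bay. The gold stick is at (345,308), the right tab at (329,298) and the marker at (361,271). The side picture agrees. Next I'll get rough positions and take a wrist view.

```bash
cat > h.py <<'E'
import cv2,numpy as np
from scipy.spatial.transform import Rotation as R
from rig import manip
def ray(f,uv):
    p=cv2.undistortPoints(np.array([[uv]],float),f["intrinsics"],f["dist_coeffs"])[0,0]
    T=f["T"]; return T[:3,3],T[:3,:3]@[p[0],p[1],1]
def onz(f,uv,z):
    o,d=ray(f,uv); return o+d*(z-o[2])/d[2]
def proj(f,P):
    Ti=np.linalg.inv(f["T"]); r,_=cv2.Rodrigues(Ti[:3,:3])
    return cv2.projectPoints(np.array(P,float),r,Ti[:3,3],f["intrinsics"],f["dist_coeffs"])[0][:,0]
def quat(yaw):  # tool down, tool x at heading yaw
    c,s=np.cos(yaw),np.sin(yaw)
    return R.from_matrix(np.array([[c,s,0],[s,-c,0],[0,0,-1]])).as_quat()
E
python3 - <<'E'
from h import *
for n,pts in (("scene",dict(handle=(387,285,.062),tabR=(330,292,.066),tabL=(398,330,.066),mark=(361,266,.032),hub=(237,234,.016))),("side",dict(handle=(435,288,.062),tabR=(421,250,.066),tabL=(384,296,.066),mark=(460,277,.032),hub=(490,206,.016)))):
    f=dict(np.load(n+"0.npz"))
    for k,(u,v,z) in pts.items(): print(n,k,onz(f,(u*.7,v*.7),z).round(3))
s=manip.state(); w=manip.grab_frame("wrist")
M=R.from_quat(s["ee_rot"]).as_matrix()
print((M.T@(w["T"][:3,3]-s["tool_pos"])).round(3),(M.T@w["T"][:3,:3]).round(3).tolist(),w["intrinsics"].tolist(), M.round(3).tolist())
E
```

```text
scene handle [ 0.536 -0.041  0.062]
scene tabR [ 0.587 -0.136  0.066]
scene tabL [0.627 0.009 0.066]
scene mark [ 0.487 -0.112  0.032]
scene hub [ 0.474 -0.391  0.016]
side handle [ 0.534 -0.043  0.062]
side tabR [ 0.587 -0.14   0.066]
side tabL [0.628 0.007 0.066]
side mark [ 0.493 -0.114  0.032]
side hub [ 0.468 -0.386  0.016]
[ 0.084 -0.001 -0.123] [[0.001, -0.945, -0.326], [1.0, 0.001, -0.0], [0.001, -0.326, 0.945]] [[336.21591722857033, 0.0, 277.7463188119515], [0.0, 336.21591722857033, 206.93302814149], [0.0, 0.0, 1.0]] [[-0.965, 0.263, -0.001], [0.263, 0.965, -0.002], [0.0, -0.002, -1.0]]
```

Run:
```python
from h import *
yaw=-0.274; ex=np.array([np.cos(yaw),np.sin(yaw),0]); c=np.array([.607,-.065,0])
q=quat(yaw+np.pi)
manip.move_ptp((c+.06*ex+[0,0,.17]).tolist(),q.tolist())
manip.dwell(.2)
w=manip.grab_frame("wrist"); np.savez("w1.npz",**w)
cv2.imwrite("pics/w1.png",cv2.resize(w["frame"][:,:,::-1],(800,600),interpolation=cv2.INTER_CUBIC))
s=manip.state();print(s["clock"],s["q"],s["tool_pos"])
```

```text
3.2917 [-2.24685968e-01  4.65175337e-01  1.41044482e+00  6.01210573e-05
  1.26582554e+00 -1.52219720e+00] [ 0.66480518 -0.08072811  0.17009168]
```

View pics/w1.png

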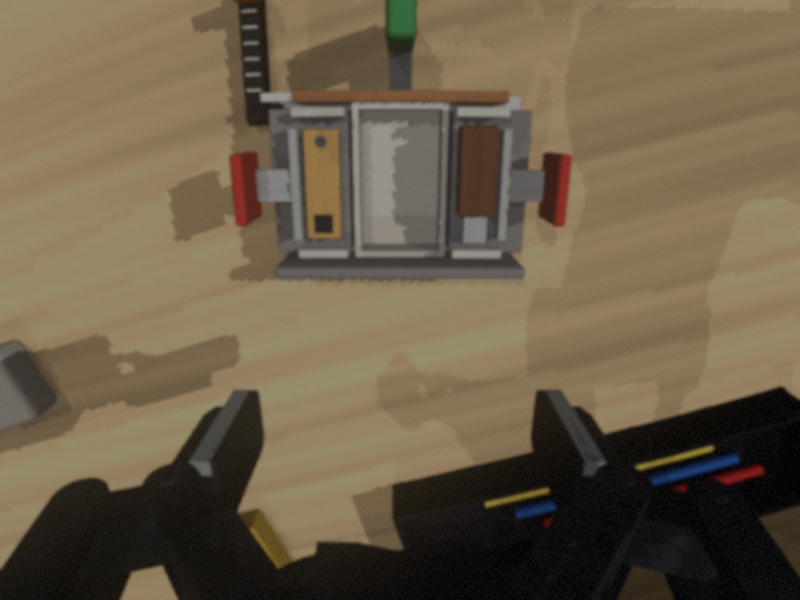

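The wrist picture shows the keeper square on. The tabs' outer top edges run (232,155)-(239,225) on the right and (571,155)-(566,225) on the left. The walnut drive is in the left bay at (478,180), gold at (322,183), and the tray is shut with the pointer tip near (262,97). The marker is out of frame.

Run:
```python
from h import *
w=dict(np.load("w1.npz"))
P=[onz(w,(u*.7,v*.7),.066)[:2] for u,v in((232,155),(239,225),(571,155),(566,225))]
print(np.round(P,4)); l=(P[2]+P[3])/2; r=(P[0]+P[1])/2
print("c",(l+r)/2,"gap",np.linalg.norm(l-r),"yaw",np.arctan2(*(l-r)[::-1])-np.pi/2)
# housing: back wall top corners z .046, walnut
for n,uv,z in(("bwR",(277,272),.046),("bwL",(523,272),.046),("wal",(479,184),.046),("gold",(322,183),.042),("ptr",(262,97),.028)): print(n,onz(w,(uv[0]*.7,uv[1]*.7),z).round(4))
yaw=-0.274; ex=np.array([np.cos(yaw),np.sin(yaw),0]); c=np.array([.607,-.065,0])
manip.move_l((c-.03*ex+[0,0,.17]).tolist())
manip.dwell(.2)
w=manip.grab_frame("wrist"); np.savez("w2.npz",**w)
cv2.imwrite("pics/w2.png",cv2.resize(w["frame"][:,:,::-1],(800,600),interpolation=cv2.INTER_CUBIC))
```

```text
[[ 0.5729 -0.1346]
 [ 0.6045 -0.1432]
 [ 0.6149  0.0161]
 [ 0.6466  0.0083]]
c [ 0.60972081 -0.06335919] gap 0.15681445746251746 yaw -0.27157557354405304
bwR [ 0.6358 -0.1401  0.046 ]
bwL [ 0.6713 -0.0127  0.046 ]
wal [ 0.6196 -0.0255  0.046 ]
gold [ 0.598  -0.1026  0.042 ]
ptr [ 0.5479 -0.1215  0.028 ]
```

View pics/w2.png

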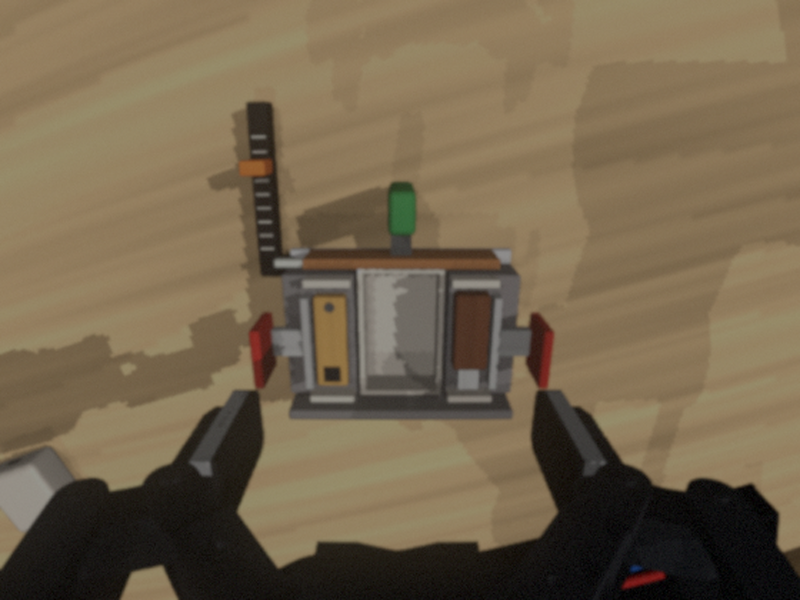

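The second wrist picture shows the marker at about (256,168), the pointer at (287,263) and the handle at (402,209). I'll enlarge that region.

Run:
```python
import cv2
a=cv2.imread("pics/w2.png"); import numpy as np
f=np.load("w2.npz")["frame"][:,:,::-1]
cv2.imwrite("pics/w2c.png",cv2.resize(f[105:205,160:300],None,fx=5.7,fy=5.7,interpolation=cv2.INTER_CUBIC))
```

```text
(no output)
```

View pics/w2c.png

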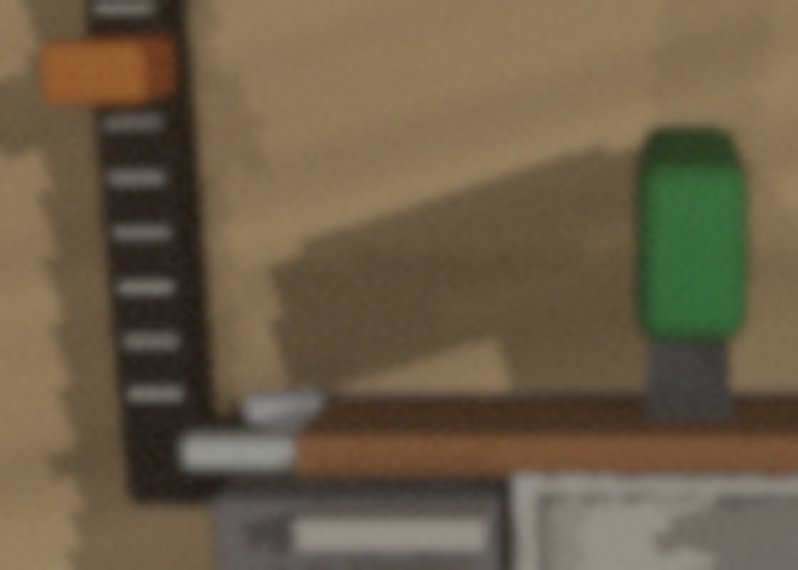

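The crop shows the marker's top face spanning (44-148, 42-103) with its centre at (96,73). The pointer bar is at rows 433-470, with its tip at (180,452). The handle top is centred at (694,250).

Run:
```python
from h import *
w=dict(np.load("w2.npz"))
yaw=-.272; c=np.array([.6097,-.0634]); Rk=np.array([[np.cos(yaw),np.sin(yaw)],[-np.sin(yaw),np.cos(yaw)]])
for n,u,v,z in(("mark",96,73,.032),("mk_near",96,103,.032),("mk_far",96,42,.032),("ptr",180,452,.028),("ptr+3",180,452,.031),("handle",694,250,.062),("h_far",694,160,.062),("h_near",694,340,.062)):
    p=onz(w,((u+.5)/5.7-.5+160,(v+.5)/5.7-.5+105),z); print(n,p.round(4),(Rk@(p[:2]-c)).round(4))
for u,v in((250,315),(257,386),(552,315),(545,386)):
    p=onz(w,(u*.7,v*.7),.066);print((Rk@(p[:2]-c)).round(4))
```

```text
mark [ 0.4947 -0.1144  0.032 ] [-0.097 -0.08 ]
mk_near [ 0.4984 -0.1158  0.032 ] [-0.0931 -0.0803]
mk_far [ 0.4909 -0.113   0.032 ] [-0.1011 -0.0797]
ptr [ 0.5479 -0.1228  0.028 ] [-0.0436 -0.0739]
ptr+3 [ 0.5473 -0.1218  0.031 ] [-0.0444 -0.0731]
handle [ 0.5347 -0.043   0.062 ] [-0.0777 -0.0005]
h_far [ 0.5244 -0.0401  0.062 ] [-0.0885 -0.0005]
h_near [ 0.5453 -0.0459  0.062 ] [-0.0667 -0.0005]
[-0.0263 -0.0779]
[ 0.0149 -0.0785]
[-0.0261  0.0763]
[0.015 0.077]
```

Sizes check out: handle 22 mm, marker 8 mm, and a pull of about 53 mm. Now I'll press the left tab with the gripper closed.

```bash
cat >> h.py <<'E'
YAW=-.272; C=np.array([.6097,-.0634])
RK=np.array([[np.cos(YAW),-np.sin(YAW)],[np.sin(YAW),np.cos(YAW)]])
Q=quat(YAW+np.pi).tolist()
def kp(x,y,z): return [*(C+RK@[x,y]),z]
def inv(p): return (RK.T@(np.array(p[:2])-C)).round(4)
E
python3 - <<'E'
from h import *
manip.set_gripper(0.)
manip.move_ptp(kp(-.003,.125,.15),Q)
manip.move_l(kp(-.003,.125,.064))
manip.dwell(.2); f0=manip.state()["contact_force"]
hit=manip.move_l(kp(-.003,.055,.064),v=.04,force_limit=9)
s=manip.state(); print(hit,s["clock"],inv(s["tool_pos"]),s["tool_pos"][2],RK.T@(s["contact_force"]-f0)[:2])
manip.dwell(.4)
w=manip.grab_frame("wrist"); np.savez("w3.npz",**w)
cv2.imwrite("pics/w3.png",cv2.resize(w["frame"][:,:,::-1],(800,600),interpolation=cv2.INTER_CUBIC))
E
```

```text
True 7.9833 [-0.0031  0.0637] 0.06395358902573216 [1.10270214 3.63708279]
```

View pics/w3.png

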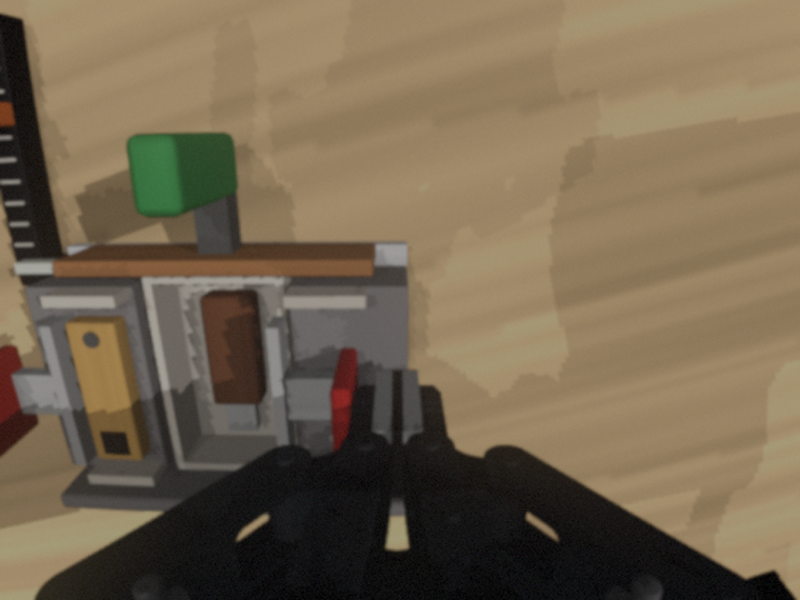

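The drive (235,345) now lies in the tray and the ejector is at its stop. I'll release it, move to the handle and pinch.

Run:
```python
from h import *
manip.move_l(kp(-.003,.125,.064),v=.1)
manip.move_l(kp(-.003,.125,.15))
manip.set_gripper(.5)
manip.move_ptp(kp(-.078,-.0005,.15),Q)
manip.dwell(.1)
w=manip.grab_frame("wrist"); np.savez("w4.npz",**w)
print(manip.move_l(kp(-.078,-.0005,.043),v=.08,force_limit=15))
manip.set_gripper(0.)
s=manip.state(); print(s["clock"],inv(s["tool_pos"]),s["tool_pos"][2],s["width"],s["gripper_force"])
manip.dwell(.1)
print(manip.move_l(kp(-.078-.053,-.0005,.043),v=.03,force_limit=30))
manip.dwell(.4); s=manip.state()
print(s["clock"],inv(s["tool_pos"]),s["width"],s["gripper_force"],RK.T@s["contact_force"][:2])
w5=manip.grab_frame("wrist"); np.savez("w5.npz",**w5)
a=manip.grab_frame("scene"); np.savez("s5.npz",**a); b=manip.grab_frame("side"); np.savez("d5.npz",**b)
ca=lambda f,p:cv2.resize(f["frame"][p[1]:p[1]+100,p[0]:p[0]+130,::-1],(390,300),interpolation=cv2.INTER_CUBIC)
rs=lambda f:cv2.resize(f["frame"][:,:,::-1],(400,300))
cv2.imwrite("pics/m5.png",np.vstack([np.hstack([rs(w),rs(w5)]),np.hstack([ca(a,(190,165)),ca(b,(235,155)),np.zeros((300,20,3),np.uint8)])]))
```

```text
False
13.0417 [-0.0778 -0.0001] 0.043480210678469626 0.15768516996283713 58.76559019088745
False
15.4583 [-0.1289  0.    ] 0.1551325748532117 58.618319034576416 [4.30752282 5.20867188]
```

View pics/m5.png

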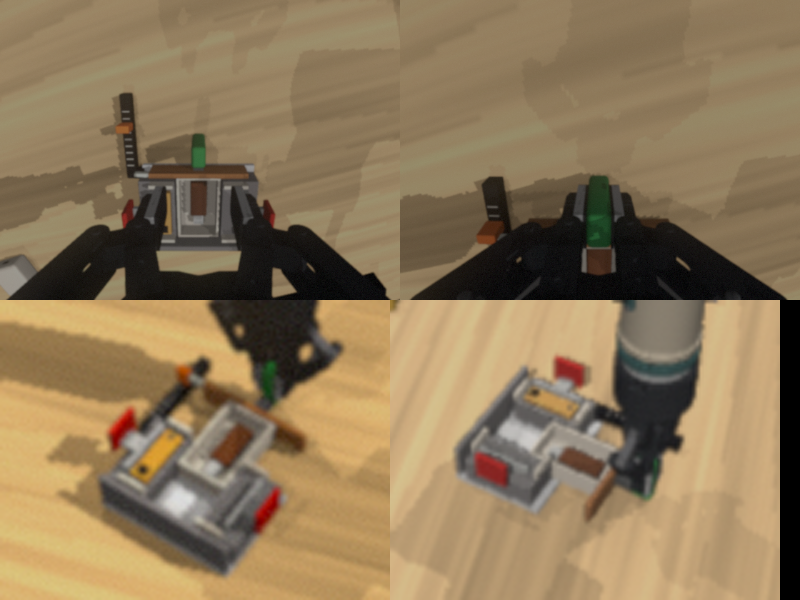

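The tray is out with the drive in it, both tabs are back, and gold and the marker haven't moved. The TCP moved only 51.1 mm because the arm gives under the spring load, so I'll add 2 mm and check the pointer against the marker up close.

Run:
```python
from h import *
manip.move_l(kp(-.078-.055,-.0005,.043),v=.02)
manip.dwell(.4); s=manip.state()
print(s["clock"],inv(s["tool_pos"]),s["width"],s["gripper_force"])
a=manip.grab_frame("scene"); b=manip.grab_frame("side")
m=[]
for f in(a,b):
    P=[kp(-.097,-.08,.032),kp(-.097,-.0735,.028),kp(-.097,-.06,.030),kp(-.097,.05,.033)]
    p=proj(f,P); o=(p[0]-[22,25]).astype(int); print(((p-o+.5)*8-.5).round(0).tolist())
    m.append(cv2.resize(f["frame"][o[1]:o[1]+60,o[0]:o[0]+50,::-1],None,fx=8,fy=8,interpolation=cv2.INTER_CUBIC))
cv2.imwrite("pics/m6.png",np.hstack(m))
```

```text
16.2583 [-0.1308 -0.    ] 0.15600396486100707 58.74853312969208
[[187.0, 205.0], [203.0, 220.0], [234.0, 233.0], [500.0, 369.0]]
[[184.0, 209.0], [176.0, 227.0], [160.0, 246.0], [24.0, 435.0]]
```

View pics/m6.png

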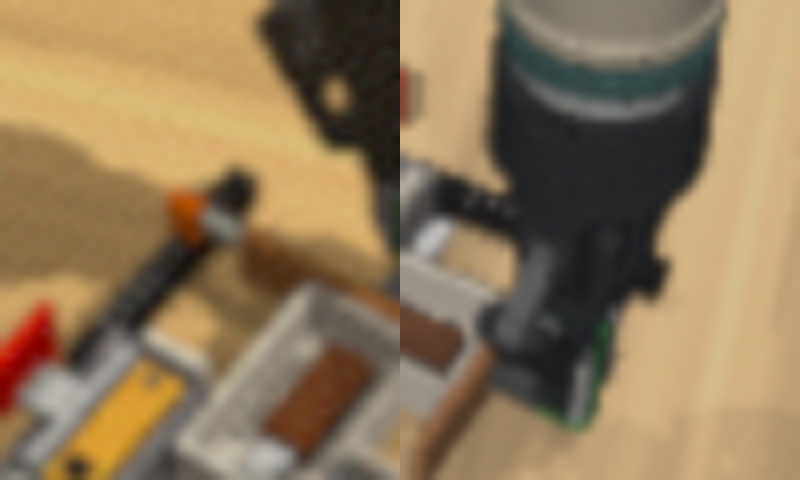

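The scene crop shows the white pointer, (205,210)-(240,230), level with the orange marker at about (187,208). That is within about 2 mm of the predicted level position, and the measured pull of 53.0 mm agrees. I'm handing in while holding it there.

```bash
python3 -c "
from rig import manip
print(manip.sign_off(), manip.state()['clock'])"
```

```text
the job is handed in; nothing more can be done
the job is handed in; nothing more can be done
```

I handed the job in with the walnut drive in the tray and the gripper holding the tray out 53 mm, its pointer level with the orange marker to within about 2 mm by my measurement; both tabs were back out, the gold stick and marker looked unmoved, and no verdict came back.

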